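Close the grease pot with the lid that fits

ROBOT

A 6-joint arm with a two-finger parallel gripper is mounted at the origin on a cart in front of the work surface, level with it; the furniture and walls round the work are solid. World frame = base frame: x ahead of the robot, y to its left, z up, the work surface at z = 0. Lengths are in m, angles in rad, forces in N, time in s.
With the tool pointing down it reaches from about 0.425 to 0.95 m from the base axis. Payload 3.5 kg.
Tool frame: the origin (TCP) lies midway between the tips of the shut fingers; the grasp point (between the pads) lies 19 mm behind it (arm.hold_point_z is the distance from the TCP to the grasp point, in m); z points along the fingers, y is the line along which they close (so a half turn about z gives the same grasp; the last joint's range is limited). The gripper opens to 85 mm and grips with 20 to 120 N. Pads are 22 mm wide; open, the fingers measure 114 mm over their backs; the gripper's body (76 mm by 85 mm) begins 54 mm behind the grasp point. The pads swing forward as they close: fully open they stand 13 mm farther back than shut.
Start: joints at [1.091, 0.286, 1.577, -0, 1.279, -0.15], TCP at [0.219, 0.639, 0.231] pointing down, gripper open.
Joint ranges: [-2.77, 2.77], [-0.9, 2.22], [0.21, 2.48], [-1.53, 4.67], [0.24, 2.81], [-2.84, 2.84]. Speed limits (rad/s): [2.79, 2.79, 3.14, 3.14, 3.14, 3.14].

INTERFACE

Orientations are given as a unit quaternion [x, y, z, w].
In Python, from rig import arm gives the robot as it stands.
- The arm moves only by the tool step_arm, never from a script. Its argument "deltas" is a list that holds one entry, the list of rows, each a list of 7 numbers: the finger opening in mm, from 0 to 85.4, then the shift along the tool's x, y, z in mm, then the turn, a rotation vector about the tool's x, y, z in rad. A call has exactly 8 rows; each row is the pose to reach, as a shift and turn from the pose commanded when the call began, along the tool's axes at that moment; what a row does not reach only later rows make up. A row lasts 1/10 s, in which the tool goes at most 50 mm and 8.59 degrees, less where a joint would pass 70% of its speed; a pose out of reach is approached as far as the arm can. A call with a gripper value outside its range is refused whole. The fingers move at their own pace and stop on an object; "force" is the grip in N (left out, the last holds). Time passes only in rows, so rows that repeat a pose let the fingers close, or fill a call up. It gives the time, the measured TCP pose, the force, the opening and the grip force at its end, in the units of the state.
- arm.get_state(): the state, without advancing time (a new reading comes with each control period).
- arm.capture(name): name is "side" or "top" or "wrist"; returns a dict with "img" (420x560x3 uint8, red, green, blue), "vfov" (degrees; the focal length in pixels is half the picture's height over the tangent of half this angle, whatever the lens; pixels are square), "cx", "cy" (the principal point, pixels), "R" (3x3) and "t" (3): a world point X has camera coordinates R X + t. Camera axes: x right, y down, z forward; pixel columns grow to the right and rows downward; lengths in m; the calibration is good to about 2 mm. A picture is of the moment at which its call begins. There is no depth.
- arm.job_done(): hands the job in; it is judged then, once.
Trained networks look in a picture, given as the dict that the camera call returned (one of the last four; its "shot" number tells which), for a name from the list of things; names that differ only in an ending like _2 or _b are one class to them, and where a whole thing is asked for, a point or a joint stands for the part that bears it (a point fixed in the world has none). Each returns a list of dicts, best first, with "conf" (0 to 1); they miss things now and then, are a little off and sometimes report something else, mostly with a low value. They report only what shows in the picture. A call takes as long as a camera call.
- arm.search_frame(picture, thing): "at" ([column, row] in pixels, amid what is visible of it).
- arm.cut_out(picture, thing): "mask" (420x560 bool, what is visible of it) and "at" ([column, row] in pixels, amid what is visible of it).
The state is a dict: "t": time; "joints": joint angles; "qd": joint speeds; "joint_torque": joint torques, N m; "tool_pos": TCP position; "orientation": TCP orientation; "wrist_force": force on the tool from outside, world axes, zero at the start; "torque": the same for the moment, N m; "gripper_width": opening from 0.0 (shut) to 1.0 (fully open); "finger_force": force on a finger pad.
Only numpy, scipy, OpenCV 4.12 (cv2) and the standard library are available. Lean on these libraries where they do the work, as an engineer would, in place of code of your own. Each camera call takes 0.05 s, during which the arm holds its last target. There are 200 camera calls.

TASK

The grease pot screwed to the worktop stands open and three twist-on lids lie beside it. Find the lid that fits its neck, set it on the pot and turn it clockwise until it is locked fully home, flat and square, then let go. Leave the other two lids lying on the worktop.

Things in the scene. Friction and masses are not known exactly. Their poses are not given: they have to be found in the camera images.
- pot_mouth (a point): Centre of the mouth of the fixed aluminium pot, 64 mm up, z up. Body 66 mm across to 40 mm height; foot 104 (x) by 50 mm. Neck 30 mm across, rim bevelled; two ears on it at +x and -x, over the foot's long line: 44 mm tip to tip, 12 wide, 6 to 11 mm below the mouth. The right lid passes them with its bar 35 to 135 (best 75) deg anticlockwise of x from above; home is bar along x, a stop 4 deg past.
- lid_medium_grip (a point): Fits. Grey ribbed cap 58 mm across, 21 tall, with an upright bar on top 40 long (x), 12 thick (y), 26 high. Point: in the bar, on the lid's axis, 34 mm above the lower edge, 13 above the cap's flat top; z up. Bore 50, 18 deep; two lugs inside the lower edge under the bar's ends, 36 mm apart, go under the pot's ears. 3 mm play. Home: point 16 mm above the mouth. 0.06 to 0.13 kg.
- lid_small_grip (a point): The same kind of lid, 44 mm across, with the same bar and height; bore 36 mm, too small to pass the pot's ears. Point and axes as in the medium lid.
- lid_large_grip (a point): The same kind of lid, 72 mm across, with the same bar and height; its inner lugs are 50 mm apart, too wide to catch under the pot's ears. Point and axes as in the medium lid.

How it is judged:
By the outcome, as a careful person would: the job done as asked, in the order asked, and still so for the second after the job is handed in, with the robot touching nothing.
It also fails if it takes over 38 s, if anything falls off the work surface, if the arm or the gripper's body presses on something with over 40 N, if the wrist force passes 120 N, or if a joint passes its speed limit or range.

## Working session

There is one attempt and no reset: what is moved stays moved. The work goes in short steps, Python scripts to look and compute and a tool call to move; the robot and the scene stay as the last step left them, time stands still between calls to the robot, and variables do not carry over. Pictures are saved under pics/ and viewed, at most 13 in all, crops included, and the job is handed in when it is done.

Besides the shell and the picture viewer there is one more tool, called in YAML: its name, and indented under it one key for each argument. step_arm: Moves the arm, as the interface text tells. Its arguments: {"type":"object","properties":{"deltas":{"type":"array"},"force":{"type":"number"}},"required":["deltas"]}

```bash
mkdir -p pics
cat > h.py <<'E'
import numpy as np, cv2
from scipy.spatial.transform import Rotation as Ro
from scipy.optimize import least_squares
from rig import arm
def ray(p,uv):
    f=p["img"].shape[0]/2/np.tan(np.radians(p["vfov"])/2)
    R=np.array(p["R"]);t=np.array(p["t"])
    d=R.T@np.array([(uv[0]-p["cx"])/f,(uv[1]-p["cy"])/f,1]);return -R.T@t,d/np.linalg.norm(d)
def atz(p,uv,z):
    o,d=ray(p,uv);return o+d*(z-o[2])/d[2]
def proj(p,X):
    f=p["img"].shape[0]/2/np.tan(np.radians(p["vfov"])/2)
    c=np.array(p["R"])@np.array(X)+np.array(p["t"]);return np.array([p["cx"]+f*c[0]/c[2],p["cy"]+f*c[1]/c[2]])
def save(p,n): cv2.imwrite("pics/"+n+".png",cv2.cvtColor(p["img"],cv2.COLOR_RGB2BGR))
N=["pot_mouth","lid_medium_grip","lid_small_grip","lid_large_grip"]
E
python3 - <<'E'
from h import *
ims=[]
for c in ["top","side"]:
    p=arm.capture(c);save(p,c);print(c,p["vfov"],-np.array(p["R"]).T@p["t"])
    for n in N:
        for r in arm.search_frame(p,n)[:3]:
            print(c,n,round(r["conf"],2),np.round(r["at"]),np.round(atz(p,r["at"],.064 if n==N[0] else .034),3))
E
```

```text
top 50.41021428057004 [0.34755641 0.12285627 0.91423278]
top pot_mouth 0.77 [335. 242.] [ 0.492 -0.019  0.064]
top lid_medium_grip 0.6 [230. 195.] [0.613 0.178 0.034]
top lid_small_grip 0.64 [274. 253.] [0.486 0.099 0.034]
top lid_large_grip 0.9 [194. 278.] [0.452 0.26  0.034]
side 56.19099051758987 [ 0.51569109 -0.65852334  0.46027256]
side lid_medium_grip 0.56 [310. 222.] [0.612 0.138 0.034]
side lid_small_grip 0.58 [257. 239.] [0.491 0.069 0.034]
side lid_large_grip 0.56 [246. 207.] [0.461 0.227 0.034]
```

View pics/top.png

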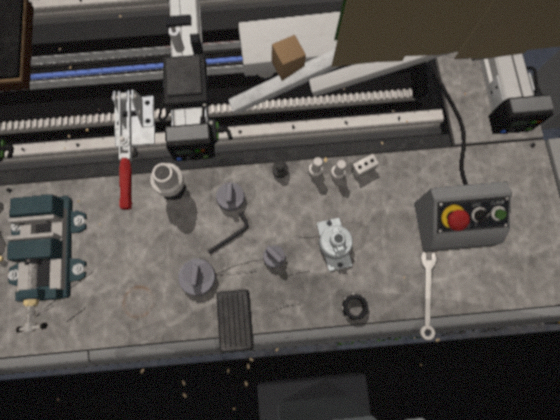

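View pics/side.png

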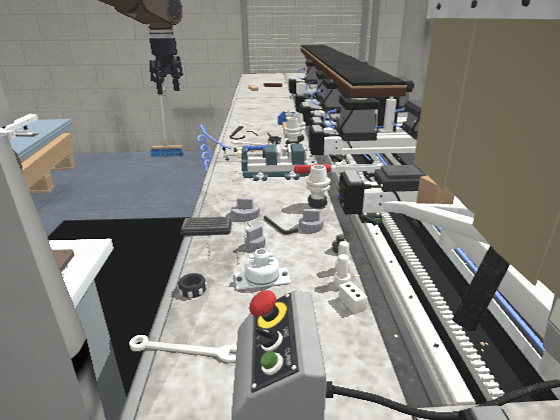

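```bash
cat >> h.py <<'E'
def delta(X,yaw=None,st=None):
    """tool-frame mm shift & rotvec to reach TCP X pointing down with tool x at world yaw"""
    st=st or arm.get_state();T=Ro.from_quat(st["orientation"])
    s=T.inv().apply(np.array(X)-st["tool_pos"])*1000
    x=T.as_matrix()[:,0];cur=np.arctan2(x[1],x[0]);yaw=cur if yaw is None else yaw
    G=Ro.from_matrix(np.array([[np.cos(yaw),np.sin(yaw),0],[np.sin(yaw),-np.cos(yaw),0],[0,0,-1]]).T.T)
    return np.round(s,1),np.round((T.inv()*G).as_rotvec(),3),"cur yaw",round(np.degrees(cur),1)
E
python3 - <<'E'
from h import *
s=arm.get_state();print(s["t"],s["tool_pos"],Ro.from_quat(s["orientation"]).as_matrix().round(3).tolist(),arm.hold_point_z)
p=arm.capture("wrist");c=-np.array(p["R"]).T@p["t"];T=Ro.from_quat(s["orientation"])
print("cam in tool",T.inv().apply(c-s["tool_pos"]),"cam z in tool",T.inv().apply(np.array(p["R"])[2]),p["vfov"])
print(delta([.57,.17,.24]))
q=arm.capture("top")
f=cv2.resize(q["img"][160:300,150:380],None,fx=3.4,fy=3.4,interpolation=cv2.INTER_CUBIC);save({"img":f},"topc")
E
```

```text
0.5 [0.21856045 0.63860986 0.23129871] [[-0.946, 0.324, -0.0], [0.324, 0.946, -0.0], [0.0, -0.0, -1.0]] 0.0187
cam in tool [ 0.06825722  0.00096857 -0.1421316 ] cam z in tool [-0.27131579 -0.00104859  0.96248981] 71.27974708180378
(array([-484.3, -329.5,   -8.7]), array([-0.,  0., -0.]), 'cur yaw', np.float64(161.1))
```

View pics/topc.png

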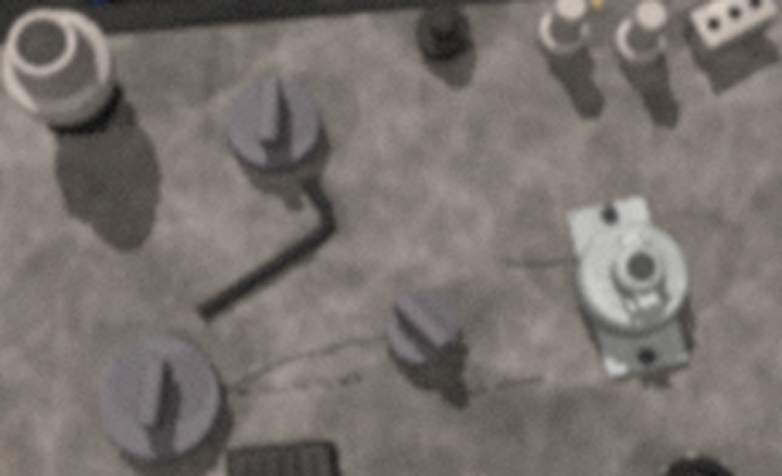

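step_arm:
  deltas:
    - [[85, -41, -25, 0, 0, 0, -0.04], [85, -82, -50, 0, 0, 0, -0.08], [85, -123, -75, 0, 0, 0, -0.12], [85, -164, -100, 5, 0, 0, -0.16], [85, -205, -125, 10, 0, 0, -0.2], [85, -246, -150, 15, 0, 0, -0.24], [85, -287, -175, 18, 0, 0, -0.28], [85, -328, -200, 20, 0, 0, -0.32]]

```text
t: 1.4
tool_pos: [0.465, 0.3415, 0.2113]
orientation: [0.004, 1.0, 0.0, 0.0]
wrist_force: [0.3, 0.3, 0.3]
gripper_width: 0.993
finger_force: 0.0
```

Run:
```python
from h import *
print(arm.get_state()["t"],delta([.605,.178,.19],np.pi))
```

```text
1.4 (array([-141.3, -162.4,   21.3]), array([ 0.   ,  0.   , -0.008]), 'cur yaw', np.float64(179.5))
```

step_arm:
  deltas:
    - [[85, -28, -38, 0, 0, 0, 0], [85, -58, -76, 0, 0, 0, 0], [85, -90, -114, 5, 0, 0, 0], [85, -120, -140, 10, 0, 0, 0], [85, -141, -162, 20, 0, 0, 0], [85, -141, -162, 20, 0, 0, 0], [85, -141, -162, 20, 0, 0, 0], [85, -141, -162, 20, 0, 0, 0]]

```text
t: 2.2
tool_pos: [0.6031, 0.1806, 0.1917]
orientation: [0.004, 1.0, 0.0, 0.0]
wrist_force: [-1.0, -0.5, 0.3]
gripper_width: 0.997
finger_force: 0.0
```

Run:
```python
from h import *
p=arm.capture("wrist");save(p,"w1")
for n in N:
    for r in arm.cut_out(p,n)[:2]:
        m=r["mask"];print(n,round(r["conf"],2),np.round(r["at"]),m.sum(),np.round(atz(p,r["at"],.03),3))
```

```text
pot_mouth 0.98 [76. 95.] 6860 [ 0.5   -0.017  0.03 ]
lid_medium_grip 0.93 [280. 206.] 2172 [0.613 0.179 0.03 ]
lid_small_grip 0.67 [200.  80.] 1949 [0.488 0.104 0.03 ]
lid_large_grip 0.98 [358.  47.] 5252 [0.461 0.253 0.03 ]
```

View pics/w1.png

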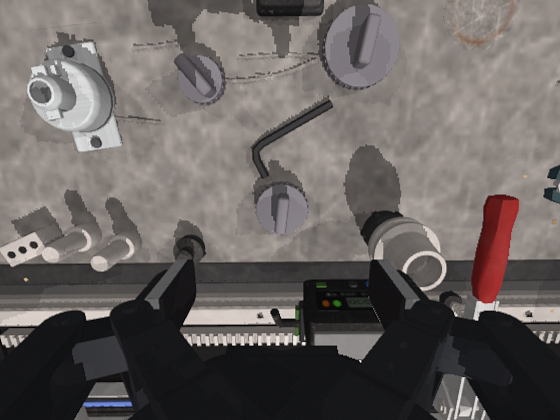

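```bash
cat >> h.py <<'E'
def box(L,W,z): return [(L/2,W/2,z),(-L/2,W/2,z),(-L/2,-W/2,z),(L/2,-W/2,z)]
def circ(r,z): return [(r*np.cos(a),r*np.sin(a),z) for a in np.linspace(0,6.283,40)]
def draw(im,p,x,y,yaw,curves,k,o,col=(255,0,0)):
    for c in curves:
        q=[(proj(p,[x+a*np.cos(yaw)-b*np.sin(yaw),y+a*np.sin(yaw)+b*np.cos(yaw),z])-o+.5)*k for a,b,z in c]
        cv2.polylines(im,[np.round(q).astype(int)],True,col,1)
def crop(p,c,h,k):
    o=np.array(c)-h;im=np.ascontiguousarray(p["img"][o[1]:o[1]+2*h,o[0]:o[0]+2*h]);return cv2.resize(im,None,fx=k,fy=k,interpolation=cv2.INTER_CUBIC),o
def rim(p,c,yaw0,m):
    # silhouette fit of lid model (cap cylinder+bar) to mask
    def sil(v):
        pts=lambda cs,yw:[proj(p,[v[0]+a*np.cos(yw)-b*np.sin(yw),v[1]+a*np.sin(yw)+b*np.cos(yw),z]) for a,b,z in cs]
        M=np.zeros(m.shape,np.uint8)
        for g in (circ(c,0)+circ(c,.021),box(.04,.012,.021)+box(.04,.012,.047)):
            cv2.fillConvexPoly(M,cv2.convexHull(np.round(np.array(pts(g,v[2]))*16).astype(np.int32)),1,cv2.LINE_8,4)
        return M
    return sil
E
python3 - <<'E'
from h import *
p=arm.capture("wrist");m=arm.cut_out(p,N[1])[0]["mask"]
sil=rim(p,.029,0,m);best=None
from scipy.optimize import differential_evolution
f=lambda v:float((sil(v)!=m).sum())
r=differential_evolution(f,[(.59,.64),(.155,.205),(-.6,.6)],seed=1,maxiter=40);print(r.x,r.fun,m.sum())
print("console",atz(p,(330,285),.1),atz(p,(390,220),.1),atz(p,(390,220),.0))
im,o=crop(p,(281,208),45,8)
draw(im,p,*r.x,[circ(.029,.021),box(.04,.012,.021),box(.04,.012,.047)],8,o)
mp=arm.cut_out(p,N[0])[0]
im2,o2=crop(p,(73,95),60,6)
cv2.drawContours(im,[((c-o+.5)*8).astype(int) for c in cv2.findContours(m.astype(np.uint8),0,2)[0]],-1,(0,255,0),1)
im2=cv2.resize(im2,(600,600))
im=cv2.copyMakeBorder(im,0,0,0,0,0)
save({"img":np.hstack([cv2.resize(im,(400,400)),cv2.resize(im2,(400,400))])},"fit1")
E
```

```text
[ 0.61845456  0.18046978 -0.54004342] 118.0 2167
console [0.66823729 0.22383496 0.1       ] [0.60793918 0.2716833  0.1       ] [6.39083844e-01 3.10010326e-01 5.55111512e-17]
```

View pics/fit1.png

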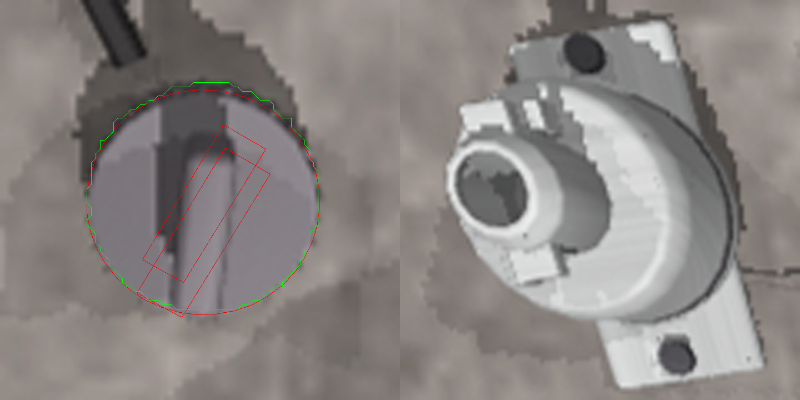

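Run:
```python
from h import *
p=arm.capture("wrist");q=arm.capture("top")
a,b=atz(p,(283.5,196.3),.047),atz(p,(281.3,232.8),.047);print(a,b,(a+b)/2,np.linalg.norm(a-b),np.degrees(np.arctan2(*(b-a)[1::-1])))
for z in (0,.05,.1,.15): print(z,atz(p,(302,282),z),atz(q,(170,157),z),atz(p,(368,280),z),atz(q,(213,155),z))
a,b=atz(p,(68,50.6),.008),atz(p,(96,141),.008);c=(a+b)/2;yw=np.arctan2(*(b-a)[1::-1]);print("pot",a,b,c,np.degrees(yw))
print(delta([.6185,.1805,.08],np.pi+np.arctan2(0,1)))
```

```text
[0.59889842 0.18255954 0.047     ] [0.63758118 0.18002462 0.047     ] [0.6182398  0.18129208 0.047     ] 0.03876572899118228 -3.74928553371154
0 [0.72062551 0.20543919 0.        ] [0.7224906  0.30497401 0.        ] [0.71844244 0.28888467 0.        ] [0.71856311 0.21121744 0.        ]
0.05 [0.69285974 0.20187041 0.05      ] [0.7019852  0.29501387 0.05      ] [0.69100378 0.27281244 0.05      ] [0.6982725  0.20638491 0.05      ]
0.1 [0.66509397 0.19830162 0.1       ] [0.6814798  0.28505373 0.1       ] [0.66356512 0.25674022 0.1       ] [0.6779819  0.20155238 0.1       ]
0.15 [0.6373282  0.19473284 0.15      ] [0.6609744  0.27509359 0.15      ] [0.63612646 0.240668   0.15      ] [0.6576913  0.19671985 0.15      ]
pot [ 0.45682857 -0.03183398  0.008     ] [ 0.54478135 -0.01965438  0.008     ] [ 0.50080496 -0.02574418  0.008     ] 7.884117195013998
(array([-15. ,   0.6, 111.4]), array([-0.   ,  0.   , -0.009]), 'cur yaw', np.float64(179.5))
```

step_arm:
  deltas:
    - [[50, -8, 0, 20, 0, 0, 0.03], [45, -15, 1, 50, 0, 0, 0.057], [45, -15, 1, 80, 0, 0, 0.057], [45, -15, 1, 105, 0, 0, 0.057], [45, -15, 1, 121, 0, 0, 0.057], [45, -15, 1, 121, 0, 0, 0.057], [45, -15, 1, 121, 0, 0, 0.057], [45, -15, 1, 121, 0, 0, 0.057]]
  force: 70

```text
t: 3.5
tool_pos: [0.62, 0.1808, 0.0724]
orientation: [0.033, 0.999, 0.0, 0.002]
wrist_force: [0.1, -0.2, 0.9]
gripper_width: 0.532
finger_force: 0.0
```

Run:
```python
from h import *
p=arm.capture("wrist");print(arm.get_state()["tool_pos"],delta([.6183,.181,.024],np.radians(176.25)))
r=arm.cut_out(p,N[1]);print([(round(a["conf"],2),a["at"]) for a in r])
im=p["img"].copy();draw(im,p,.6183,.181,np.radians(-3.75),[circ(.029,.021),box(.04,.012,.047)],1,np.zeros(2));save({"img":im},"w2")
```

```text
[0.61995979 0.18086343 0.07251204] (array([ 1.8, -0. , 48.5]), array([ 0.001,  0.004, -0.001]), 'cur yaw', np.float64(176.2))
[(0.71, [279.6, 227.6])]
```

View pics/w2.png

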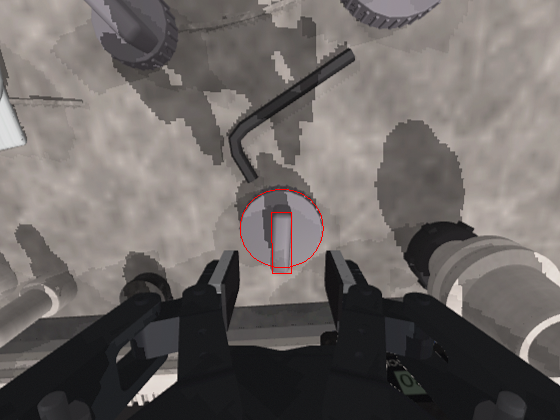

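step_arm:
  deltas:
    - [[45, 2, 0, 15, 0, 0, 0], [45, 2, 0, 30, 0, 0, 0], [40, 2, 0, 40, 0, 0, 0], [35, 2, 0, 46, 0, 0, 0], [20, 2, 0, 47, 0, 0, 0], [8, 2, 0, 47, 0, 0, 0], [5, 2, 0, 47, 0, 0, 0], [5, 2, 0, 47, 0, 0, 0]]

```text
t: 4.4
tool_pos: [0.6169, 0.1808, 0.0238]
orientation: [0.033, 0.999, 0.0, 0.0]
wrist_force: [0.9, -0.4, -0.7]
gripper_width: 0.124
finger_force: 70.3
```

step_arm:
  deltas:
    - [[5, 0, 0, 0, 0, 0, 0], [5, 0, 0, 0, 0, 0, 0], [5, 0, 0, -5, 0, 0, 0], [5, 0, 0, -20, 0, 0, 0], [5, 0, 0, -45, 0, 0, 0], [5, 0, 0, -75, 0, 0, 0], [5, 0, 0, -110, 0, 0, 0], [5, 0, 0, -125, 0, 0, 0]]

```text
t: 5.2
tool_pos: [0.6189, 0.1812, 0.1541]
orientation: [0.033, 0.999, 0.001, 0.004]
wrist_force: [0.4, -0.8, 0.1]
gripper_width: 0.123
finger_force: 70.5
```

Run:
```python
from h import *
s=arm.get_state();print(s["t"],s["tool_pos"],s["gripper_width"],s["wrist_force"])
p=arm.capture("wrist");r=arm.cut_out(p,N[1]);print([(round(a["conf"],2),a["at"]) for a in r])
print([(round(a["conf"],2),a["at"]) for a in arm.cut_out(p,N[0])])
print(delta([.46,-.024,.17],np.radians(263)))
save(p,"w3")
```

```text
5.2 [0.61892467 0.18119338 0.15414505] 0.12327490918552263 [ 0.37695696 -0.78416103  0.05366375]
[(0.76, [282.4, 247.1])]
[(0.94, [42.4, 89.4])]
(array([ 143.1, -214.9,  -20.7]), array([-0.002,  0.003, -1.515]), 'cur yaw', np.float64(176.2))
```

View pics/w3.png

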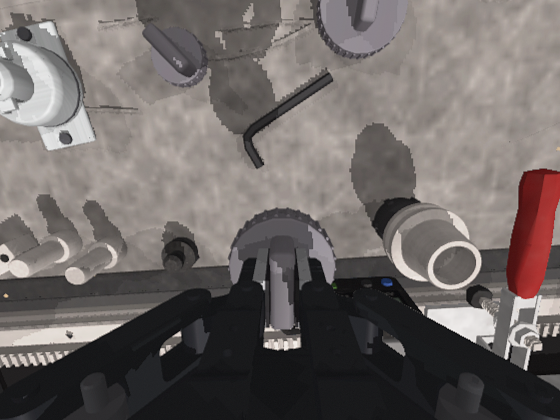

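step_arm:
  deltas:
    - [[5, 0, -25, -8, 0, 0, 0], [5, 0, -60, -16, 0, 0, 0], [5, 0, -100, -20, 0, 0, 0], [5, 0, -140, -20, 0, 0, 0], [5, 0, -175, -20, 0, 0, 0], [5, 0, -200, -20, 0, 0, 0], [5, 0, -200, -20, 0, 0, 0], [5, 0, -200, -20, 0, 0, 0]]

```text
t: 6.15
tool_pos: [0.602, -0.0188, 0.166]
orientation: [0.034, 0.999, 0.001, -0.002]
wrist_force: [-0.3, 1.0, -0.7]
gripper_width: 0.124
finger_force: 70.5
```

Run:
```python
from h import *
s=arm.get_state();print(s["t"],s["tool_pos"])
p=arm.capture("wrist");r=arm.cut_out(p,N[0]);print([(round(a["conf"],2),a["at"],a["mask"].sum()) for a in r])
u,v=proj(p,[.5,-.022,.03]);print(u,v)
im,o=crop(p,(int(u),int(v)),80,5)
if im.size: save({"img":cv2.resize(im,(600,600))},"pot1");print(o)
```

```text
6.15 [ 0.60198281 -0.01880765  0.1659992 ]
[(0.97, [266.6, 93.6], np.int64(6692))]
269.6391456047288 91.68466298577836
[189  11]
```

View pics/pot1.png

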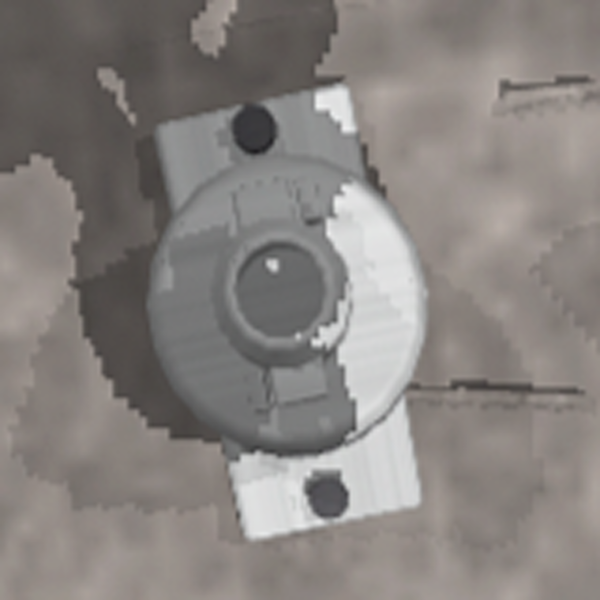

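Run:
```python
from h import *
p=arm.capture("wrist")
g=lambda x,y,z:atz(p,(189+x/3.75-.4,11+y/3.75-.4),z)
print("mouth",g(282,290,.064),"neck",g(283.5,292,.062),"wid",g(350,290,.062)-g(217,290,.062))
print("body",g(287,304,.038))
a,b=g(254,130,.008),g(327,495,.008);print((a+b)/2,np.degrees(np.arctan2(*(b-a)[1::-1])),np.linalg.norm(b-a))
# edges of foot
for (c,d) in [((155,125),(250,541)),((350,85),(421,505))]:
    a,b=g(*c,.006),g(*d,.006);print(np.degrees(np.arctan2(*(b-a)[1::-1])))
a,b=g(264,203,.058),g(300,385,.058);print("ears",(a+b)/2,np.degrees(np.arctan2(*(b-a)[1::-1])))
s=arm.get_state();q=Ro.from_quat(s["orientation"]);print(s["tool_pos"],s["t"])
M=np.array([.5015,-.022,0]);print(M)
```

```text
mouth [ 0.50181225 -0.02451077  0.064     ] neck [ 0.50194815 -0.02432675  0.062     ] wid [0.00181223 0.02771151 0.        ]
body [ 0.50134047 -0.02486913  0.038     ]
[ 0.50152261 -0.02525023  0.008     ] 7.578522899701677 0.08892368727855904
8.005507836166696
7.068269537970122
ears [ 0.50215991 -0.0248176   0.058     ] 7.383376399972814
[ 0.60271835 -0.01759589  0.16725964] 6.3
[ 0.5015 -0.022   0.    ]
```

step_arm:
  deltas:
    - [[5, 5, -1, 0, 0, 0, 0.145], [5, 20, -3, 0, 0, 0, 0.29], [5, 40, -5, 0, 0, 0, 0.435], [5, 60, -8, 0, 0, 0, 0.58], [5, 80, -10, 0, 0, 0, 0.725], [5, 95, -12, 0, 0, 0, 0.87], [5, 100, -12, 10, 0, 0, 1.015], [5, 100, -12, 20, 0, 0, 1.16]]

```text
t: 7.1
tool_pos: [0.5021, -0.0229, 0.1483]
orientation: [0.577, 0.816, 0.0, 0.0]
wrist_force: [1.3, -0.4, -0.6]
gripper_width: 0.121
finger_force: 70.6
```

Run:
```python
from h import *
print(arm.get_state()["joints"],delta([.5018,-.0232,.115],np.radians(82.5)))
```

```text
[-2.47762624e-01 -9.87994777e-03  2.06670923e+00  1.60728592e-04
  1.08407738e+00 -5.87582608e-01] (array([-0.2, -0.4, 33.3]), array([0.001, 0.   , 0.471]), 'cur yaw', np.float64(109.5))
```

step_arm:
  deltas:
    - [[5, 0, 0, 5, 0, 0, 0.14], [5, 0, 0, 12, 0, 0, 0.28], [5, 0, 0, 20, 0, 0, 0.42], [5, 0, 0, 28, 0, 0, 0.47], [5, 0, 0, 33, 0, 0, 0.47], [5, 0, 0, 33, 0, 0, 0.47], [5, 0, 0, 33, 0, 0, 0.47], [5, 0, 0, 33, 0, 0, 0.47]]

```text
t: 7.9
tool_pos: [0.503, -0.024, 0.1158]
orientation: [0.75, 0.661, 0.0, 0.0]
wrist_force: [0.2, 0.2, -0.8]
gripper_width: 0.123
finger_force: 70.6
```

Run:
```python
from h import *
s=arm.get_state();print(delta([.5018,-.0232,.0695],np.radians(82.5)))
p=arm.capture("wrist");im=p["img"].copy();T=s["tool_pos"];z=T[2]-.0238
draw(im,p,.5018,-.0246,np.radians(7.5),[circ(.033,.04),box(.104,.05,.006)],1,np.zeros(2))
yw=np.radians(82.5)
draw(im,p,T[0],T[1],yw,[[(a-.0014,b,c+z) for a,b,c in k] for k in (circ(.029,.0),circ(.029,.021),box(.04,.012,.047))],1,np.zeros(2),(0,255,0))
save({"img":im},"w5")
```

```text
(array([ 0.6, -1.3, 46.3]), array([0.001, 0.   , 0.006]), 'cur yaw', np.float64(82.8))
```

View pics/w5.png

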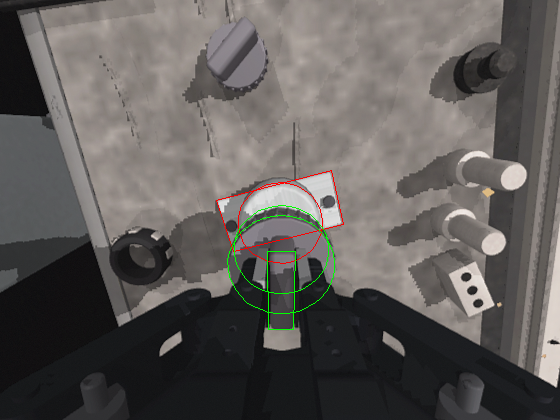

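step_arm:
  deltas:
    - [[5, 0, -1, 8, 0, 0, 0], [5, 0, -1, 16, 0, 0, 0], [5, 0, -1, 23, 0, 0, 0], [5, 0, -1, 29, 0, 0, 0], [5, 0, -1, 34, 0, 0, 0], [5, 0, -1, 38, 0, 0, 0], [5, 0, -1, 41, 0, 0, 0], [5, 0, -1, 41, 0, 0, 0]]

```text
t: 8.75
tool_pos: [0.5017, -0.024, 0.0745]
orientation: [0.75, 0.661, -0.0, -0.0]
wrist_force: [-1.0, 0.4, 2.1]
gripper_width: 0.125
finger_force: 70.9
```

step_arm:
  deltas:
    - [[5, 0, 0, 1.5, 0, 0, 0], [5, 0, 0, 3, 0, 0, 0], [5, 0, 0, 4, 0, 0, 0], [5, 0, 0, 4.5, 0, 0, 0], [5, 0, 0, 5, 0, 0, 0], [5, 0, 0, 5, 0, 0, 0], [5, 0, 0, 5, 0, 0, 0], [5, 0, 0, 5, 0, 0, 0]]

```text
t: 9.55
tool_pos: [0.501, -0.0236, 0.069]
orientation: [0.75, 0.661, -0.0, -0.001]
wrist_force: [-2.8, 3.0, 1.1]
gripper_width: 0.128
finger_force: 70.9
```

step_arm:
  deltas:
    - [[5, 0, 0, 0, 0, 0, 0.1], [5, 0, 0, 0, 0, 0, 0.2], [5, 0, 0, 0, 0, 0, 0.3], [5, 0, 0, 0, 0, 0, 0.4], [5, 0, 0, 0, 0, 0, 0.5], [5, 0, 0, 0, 0, 0, 0.6], [5, 0, 0, 0, 0, 0, 0.7], [5, 0, 0, 0, 0, 0, 0.8]]

```text
t: 10.35
tool_pos: [0.5026, -0.0247, 0.0694]
orientation: [0.949, 0.315, 0.001, 0.001]
wrist_force: [-0.4, -0.5, -1.1]
gripper_width: 0.128
finger_force: 70.5
```

Run:
```python
from h import *
s=arm.get_state();print(delta([.5018,-.0240,.0695],np.radians(7.5)),s["torque"],s["wrist_force"],s["tool_pos"])
```

```text
(array([-0.2, -1.1, -0.1]), array([ 0.003, -0.002,  0.51 ]), 'cur yaw', np.float64(36.7)) [ 0.0737592  -0.02484682 -0.00769473] [-0.35566553 -0.54253515 -1.05753325] [ 0.50262077 -0.02473349  0.06936962]
```

step_arm:
  deltas:
    - [[5, 0, 0, 0, 0, 0, 0.1], [5, 0, 0, 0, 0, 0, 0.2], [5, 0, 0, 0, 0, 0, 0.3], [5, 0, 0, 0, 0, 0, 0.4], [5, 0, 0, 0, 0, 0, 0.47], [5, 0, 0, 0, 0, 0, 0.52], [5, 0, 0, 0, 0, 0, 0.54], [5, 0, 0, 0, 0, 0, 0.54]]

```text
t: 11.15
tool_pos: [0.5036, -0.0248, 0.0701]
orientation: [0.999, 0.053, 0.003, 0.001]
wrist_force: [3.8, -0.7, -1.1]
gripper_width: 0.129
finger_force: 70.5
```

Run:
```python
from h import *
for i in range(2):
    arm.capture("side");s=arm.get_state();print(delta([.5018,-.0240,.0695],np.radians(7.5)),s["torque"],s["wrist_force"],s["tool_pos"])
```

```text
(array([-1.7, -1. ,  0.6]), array([ 0.003, -0.005, -0.025]), 'cur yaw', np.float64(6.1)) [-0.16790302 -0.89101725  0.05446462] [ 4.26073594 -0.61229124 -0.80424978] [ 0.50356915 -0.02477495  0.07008393]
(array([-1.6, -0.9,  0.6]), array([ 0.002, -0.005, -0.025]), 'cur yaw', np.float64(6.1)) [-0.25096984 -0.96982554  0.06309553] [ 5.52662483 -1.00392609 -1.37128884] [ 0.50351697 -0.02474562  0.07009591]
```

step_arm:
  deltas:
    - [[5, -1, 0, 0, 0, 0, 0], [5, -1.5, 0, 0, 0, 0, 0], [5, -1.5, 0, 0, 0, 0, 0], [25, -1.5, 0, 0, 0, 0, 0], [40, -1.5, 0, 0, 0, 0, 0], [40, -1.5, 0, -2, 0, 0, 0], [40, -1.5, 0, -10, 0, 0, 0], [40, -1.5, 0, -20, 0, 0, 0]]

```text
t: 12.05
tool_pos: [0.4995, -0.0239, 0.0895]
orientation: [0.999, 0.052, -0.001, -0.0]
wrist_force: [-0.2, -0.5, 0.4]
gripper_width: 0.468
finger_force: 0.0
```

step_arm:
  deltas:
    - [[40, 0, 0, -20, 0, 0, 0], [40, -10, 0, -50, 0, 0, 0], [40, -30, 0, -80, 0, 0, 0], [40, -60, 0, -100, 0, 0, 0], [40, -80, 0, -110, 0, 0, 0], [40, -80, 0, -110, 0, 0, 0], [40, -80, 0, -110, 0, 0, 0], [40, -80, 0, -110, 0, 0, 0]]

```text
t: 12.85
tool_pos: [0.4209, -0.0324, 0.199]
orientation: [0.999, 0.052, -0.0, -0.0]
wrist_force: [0.4, -0.1, -0.2]
gripper_width: 0.466
finger_force: 0.0
```

Run:
```python
from h import *
p=arm.capture("wrist");c=proj(p,[.5018,-.0246,.06]);print(c,arm.get_state()["tool_pos"])
q=arm.capture("side");cs=proj(q,[.5018,-.0246,.05])
def two(p,c,h,draws):
    c=np.clip(np.round(c).astype(int),h,[560-h,420-h]);im,o=crop(p,c,h,400/(2*h));im=im[:400,:400].copy()
    if draws: draw(im,p,.5018,-.0246,np.radians(7.5),[circ(.029,.067),box(.04,.012,.093),box(.104,.05,.006)],400/(2*h),o)
    return im
save({"img":np.hstack([two(p,c,80,True),two(q,cs,40,False)])},"fin")
```

```text
[282.93956071 116.76287913] [ 0.42082997 -0.03236807  0.19875142]
```

View pics/fin.png

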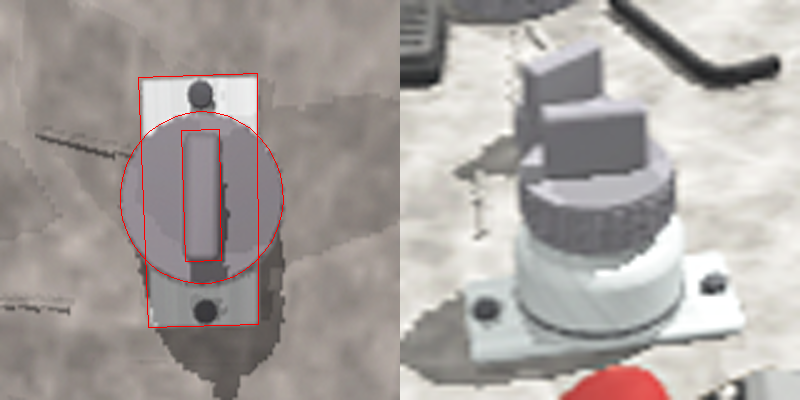

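Run:
```python
from h import *
q=arm.capture("side");c=np.round(proj(q,[.5018,-.0246,.06])).astype(int)
im,o=crop(q,c,35,8);draw(im,q,.5018,-.0246,np.radians(6),[circ(.029,.067),circ(.029,.046),circ(.033,.04),box(.04,.012,.093)],8,o);save({"img":im},"fin2")
```

```text
(no output)
```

View pics/fin2.png

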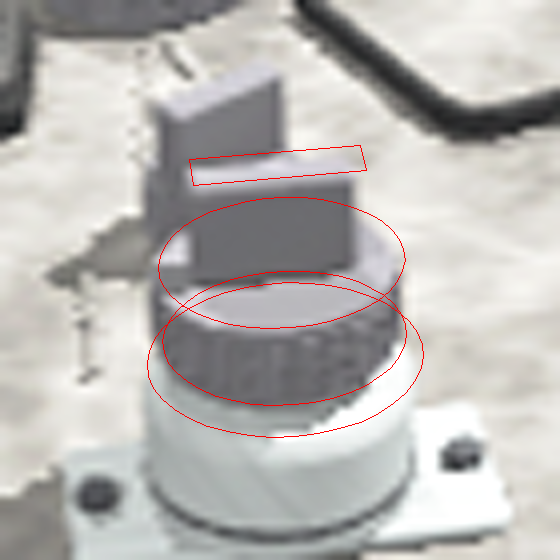

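```bash
python3 -c "
from rig import arm
print(arm.job_done())"
```

```text
the job is handed in; nothing more can be done
None
```

The medium lid is on the pot and turned clockwise to about 1–2° past home, inside the 4° stop. It looks flat in the last pictures. The gripper has let go and is clear, the other two lids were not touched, and the job was handed in at about 13 s, with no verdict returned.

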